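# Find and press the hidden catch of the adapter case

## Task

The drawer of the blue adapter case is held by a hidden catch: one of the five identical grey caps in its flat top panel is really a push button, the other four are fixed blanks. Feel along the caps with the fingertips, press the one that gives until the red-fronted drawer springs out, then let go and leave the drawer out and the fingers clear. Pick nothing up, and leave the three loose parts standing on the case and the wrench and screwdriver beside it where they are.

Things in the scene. Friction and masses are not known exactly. Their poses are not given: they have to be found in the camera images.
- case: Blue steel adapter case fixed to the bench, 200 (x) by 340 (y) by 90 mm high, yaw up to 20 degrees either way. Origin at the centre of its underside, z up; its red drawer front faces its own -x, towards the robot. The top is a flat aluminium panel at z = 90 mm; on its rear strip (x = 55 to 70 mm) stand three loose parts up to 42 mm tall.
- cap_row (a point): Middle of the row of five identical 42 mm square grey caps, at cap-face height; same axes as the case, 30 mm in front (-x) of its centre. Caps are centred at y = -120, -60, 0, 60 and 120 mm from here, in 45 mm recesses, faces 1.5 mm below the panel. Four are rigid; one, at random, is the catch and gives when pressed.
- catch (a joint): How far the hidden catch cap is pushed down, m: 0 at rest, 0.007 at its stop. Its return spring takes about 2 N to start and 5 N at the stop; it lets the drawer go from about 5 mm and springs back up when released. Does not tell which cap it is.
- drawer (a joint): How far the drawer has come out of the case's front (along the case's own -x), m: 0 shut and latched, 0.06 fully out. Its spring (about 5 N) throws it out as soon as the catch lets go, and keeps it out.
- drawer_edge (a point): Middle of the top edge of the red drawer front (322 mm wide, 8 mm thick), 75 mm above the bench; moves with the drawer.
- socket_mid (a point): Centre of a steel socket, 32 mm diameter, 42 mm tall, standing loose on the rear left of the panel. Leave alone.
- bush_mid (a point): Centre of a brass bush, 36 mm diameter, 30 mm tall, standing loose on the rear right of the panel. Leave alone.
- sleeve_mid (a point): Centre of an aluminium sleeve, 28 mm diameter, 40 mm tall, standing loose on the rear middle of the panel. Leave alone.
- wrench_grip (a point): Handle of a loose wrench lying flat on the bench to the right of the case. Leave alone.
- driver_grip (a point): Handle of a loose screwdriver lying flat on the bench to the left of the case. Leave alone.

How it is judged (in metres and radians):
On the way:
1. the hidden catch has been pressed in by more than 4 mm (value of joint catch above 0.004 m).
At the end, for the whole second after the job is handed in: The drawer is out by more than 50 mm, the catch is back up (pressed by less than 2 mm), and the socket, bush, sleeve, wrench and screwdriver are each within 20 mm of where it started (value of joint drawer above 0.05 m and value of joint catch below 0.002 m and distance of each of socket_mid, bush_mid, sleeve_mid, wrench_grip, driver_grip from where it was at the start of the episode below 0.02 m); the robot touches nothing.
It fails at once if a loose part or tool was lifted, carried or shoved (its centre or handle moved more than 20 mm) (distance of any of socket_mid, bush_mid, sleeve_mid, wrench_grip, driver_grip from where it was at the start of the episode above 0.02 m).
It also fails if it takes over 48 s, if anything falls off the work surface, if the arm or the gripper's body presses on something with over 40 N, if the wrist force passes 120 N, or if a joint passes its speed limit or range.

## Robot

A 6-joint arm with a two-finger parallel gripper is mounted at the origin on the work surface. World frame = base frame: x ahead of the robot, y to its left, z up, the work surface at z = 0. Lengths are in m, angles in degrees, forces in N, time in s.
With the tool pointing down it reaches from about 0.375 to 0.9 m from the base axis. Payload 3.1 kg.
Tool frame: the origin (TCP) lies on the centre line of the jaws, within the pads' length; the fingertips stand finger_overhang ahead of it and the grasp point (between the pads) lies 5 mm behind it (finger_overhang is the distance from the TCP to the fingertips, in m); z points along the fingers, y is the line along which they close (so a half turn about z gives the same grasp; the last joint's range is limited). The gripper opens to 87 mm and grips with 3 to 60 N. Pads are 19 mm wide; open, the fingers measure 117 mm over their backs; the gripper's body (75 mm by 190 mm) begins 51 mm behind the grasp point.
Start: joints at [-85.571, 30.224, 82.088, -0, 67.689, -10.227], TCP at [0.158, -0.605, 0.237] pointing down, gripper open.
Joint ranges: [-176.69, 176.69], [-43.24, 126.21], [12.49, 139.97], [-82, 262], [0, 151.66], [-163.58, 163.58]. Speed limits (degrees/s): [159.86, 159.86, 180, 180, 180, 180].

## Interface

Orientations are given as a 3x3 rotation matrix whose columns are the frame's x, y, z axes.
In Python, from rig import read_state, capture, calibration, hand_in, finger_overhang gives the robot as it stands.
- The arm moves only by the tool send_rows, never from a script. Its argument "plan" is a list of rows, each a list of 5 numbers: the closure in counts, from 0 (fully open) to 255 (shut), then the shift along the tool's x, y, z in m, then the turn about the tool's z in rad. A call has 1 to 20 rows; each row shifts and turns the commanded pose from where the row before left it, along the tool's axes as they then stand; what a row does not reach is not made up. A row lasts 1/12 s, in which the tool goes at most 41.7 mm and 7.16 degrees, less where a joint would pass 70% of its speed; a pose out of reach is approached as far as the arm can. A call is refused whole if a number of a shift passes 0.0417 or a number of a turn 0.125, either way. A call with a gripper value outside its range is refused whole. The fingers move at their own pace and stop on an object; the grip force is fixed at half the most. Time passes only in rows, so rows that do not move let the fingers close. It gives the time, the measured TCP pose, the force, the opening and the grip force at its end, in the units of the state.
- read_state(): the state, without advancing time (a new reading comes with each control period).
- capture(name): name is "scene" or "top"; returns (picture, depth): 400x640x3 uint8, blue, green, red; 400x640 float32, m along the optical axis (not along the pixel's ray), 0 where there is no reading.
- calibration(name): a dict with "fx", "fy", "cx", "cy" (pixels), "xyz" and "rotation" of the camera in the world. Camera axes: x right, y down, z forward; pixel columns grow to the right and rows downward; lengths in m; the calibration is good to about 2 mm. A picture is of the moment at which its call begins. calibration takes no time and is no camera call.
- hand_in(): hands the job in; it is judged then, once.
The state is a dict: "time_s": time; "joint_positions": joint angles; "qvel": joint speeds; "tau": joint torques, N m; "position": TCP position; "tcp_rot": TCP orientation; "force": force on the tool from outside, world axes, zero at the start; "moment": the same for the moment, N m; "opening": opening from 0.0 (shut) to 1.0 (fully open); "grasp_force": force on a finger pad.
Only numpy, scipy, OpenCV 4.12 (cv2) and the standard library are available. Lean on these libraries where they do the work, as an engineer would, in place of code of your own. Each camera call takes 0.05 s, during which the arm holds its last target. There are 200 camera calls.

## Working session

There is one attempt and no reset: what is moved stays moved. The work goes in short steps, Python scripts to look and compute and a tool call to move; the robot and the scene stay as the last step left them, time stands still between calls to the robot, and variables do not carry over. Pictures are saved under pics/ and viewed, at most 10 in all, crops included, and the job is handed in when it is done.

Besides the shell and the picture viewer there is one more tool, called by a JSON object that holds its "api" and its "payload", one argument or row to a line. send_rows: Moves the arm, as the interface text tells. Its arguments: {"type":"object","properties":{"plan":{"type":"array","items":{"type":"array","items":{"type":"number"}}}},"required":["plan"]}

```bash
mkdir -p pics; python3 - <<'E'
from rig import *
import cv2,numpy as np
for n in("top","scene"):
    p,d=capture(n); cv2.imwrite(f"pics/{n}0.png",p); np.save(f"{n}0.npy",d)
    c=calibration(n); print(n,c)
s=read_state(); print(s['time_s'],s['position'],s['tcp_rot'],s['force'],s['opening'],finger_overhang)
E
```

```text
top {'fx': 439.2326404480142, 'fy': 439.2326404480142, 'cx': 314.1492675644648, 'cy': 199.45208365733862, 'xyz': array([ 0.31315266, -0.00622366,  1.62665247]), 'rotation': array([[ 2.56250584e-02, -9.87264716e-01,  1.57008717e-01],
       [-9.99671530e-01, -2.52388297e-02,  4.45348054e-03],
       [-4.34047915e-04, -1.57071265e-01, -9.87587175e-01]])}
scene {'fx': 483.69517985654073, 'fy': 483.69517985654073, 'cx': 323.24691859923666, 'cy': 204.11961156260955, 'xyz': array([ 1.18202558, -0.60517792,  1.07034142]), 'rotation': array([[ 0.67734778,  0.55591555, -0.48182765],
       [ 0.73548606, -0.49736337,  0.46009775],
       [ 0.01613207, -0.66602371, -0.74575611]])}
0.1 [ 0.15810245 -0.60403443  0.23569063] [[ 9.67458774e-01  2.53028642e-01 -1.62894913e-04]
 [ 2.53028491e-01 -9.67456975e-01  1.89348506e-03]
 [ 3.21512134e-04 -1.87308579e-03 -9.99998194e-01]] [0.13331793 0.4208733  0.28079855] 0.9989354403141396 0.014
```

View pics/top0.png

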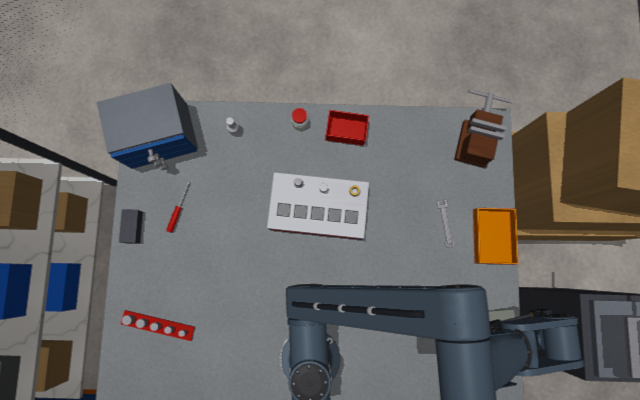

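View pics/scene0.png

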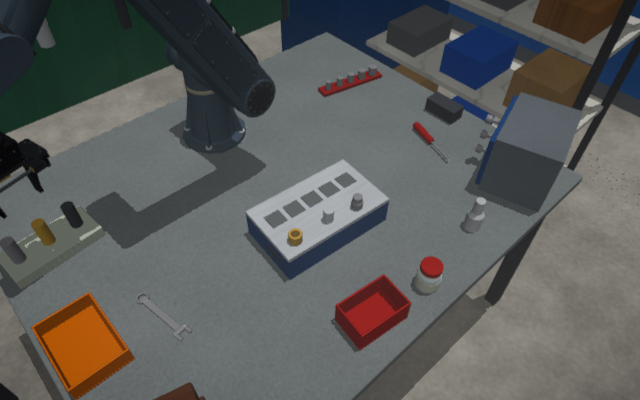

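The top view shows the case panel at px (270–368, 174–237). The caps run from about (283,210) to (351,217), with the loose parts behind them at (298,183), (323,188) and (355,190). I'll get subpixel cap centres next.

```bash
python3 - <<'E'
from rig import *
import cv2,numpy as np
p=cv2.imread("pics/top0.png"); d=np.load("top0.npy"); c=calibration("top"); s=read_state()
g=cv2.cvtColor(p,cv2.COLOR_BGR2GRAY)
roi=((g<150)).astype(np.uint8); m=np.zeros_like(roi); m[200:228,273:364]=roi[200:228,273:364]
n,l,st,ce=cv2.connectedComponentsWithStats(m,connectivity=4)
P=[]
for i in range(1,n):
    if not 80<st[i,4]<250: print('skip',st[i]);continue
    w=ce[i]; r=np.array([(w[0]-c['cx'])/c['fx'],(w[1]-c['cy'])/c['fy'],1])
    z=d[int(w[1]),int(w[0])]
    R=c['rotation']; a=R@r; t=(0.0885-c['xyz'][2])/a[2]
    P.append(c['xyz']+a*t); print(st[i],w,P[-1],'depth pt z',(c['xyz']+a*z)[2])
P=np.array(sorted(P,key=lambda q:q[1])); f=np.polyfit(np.arange(-2,3),P,1); print(f)
u=f[0]; print('pitch',np.hypot(u[0],u[1]),'yaw',np.degrees(np.arctan2(-u[0],u[1])))
E
```

```text
[277 203  14  14 176] [283.44886364 209.40340909] [0.51932801 0.10823857 0.0885    ] depth pt z 0.08857165072547701
[293 204  15  15 176] [300.25568182 211.25568182] [0.51425066 0.04867175 0.0885    ] depth pt z 0.08083008922835067
[310 206  15  15 180] [317.11111111 213.00555556] [ 0.5095486  -0.01097608  0.0885    ] depth pt z 0.09228566289717999
[327 208  15  14 177] [334.01694915 214.71751412] [ 0.50499179 -0.07072194  0.0885    ] depth pt z 0.08940961999390984
[344 210  15  14 178] [350.9494382  216.56741573] [ 0.49995393 -0.13049216  0.0885    ] depth pt z 0.08333848743427152
[[ 4.80070225e-03  5.96855151e-02 -4.38854184e-18]
 [ 5.09614597e-01 -1.10559717e-02  8.85000000e-02]]
pitch 0.05987827196236443 yaw -4.598588130630579
```

{"api": "send_rows", "payload": {
  "plan": [
    [255, 0, 0, 0, 0.112],
    [255, 0, 0, 0, 0.112],
    [255, 0, 0, 0, 0.112],
    [255, 0.018, -0.0294, 0, 0],
    [255, 0.018, -0.0294, 0, 0],
    [255, 0.018, -0.0294, 0, 0],
    [255, 0.018, -0.0294, 0, 0],
    [255, 0.018, -0.0294, 0, 0],
    [255, 0.018, -0.0294, 0, 0],
    [255, 0.018, -0.0294, 0, 0],
    [255, 0.018, -0.0294, 0, 0],
    [255, 0.018, -0.0294, 0, 0],
    [255, 0.018, -0.0294, 0, 0],
    [255, 0.018, -0.0294, 0, 0],
    [255, 0.018, -0.0294, 0, 0],
    [255, 0.018, -0.0294, 0, 0],
    [255, 0.018, -0.0294, 0, 0],
    [255, 0.018, -0.0294, 0, 0],
    [255, 0.018, -0.0294, 0, 0],
    [255, 0, 0, 0, 0]
  ]
}}

```text
time_s: 1.77
position: [0.4853, -0.1541, 0.2364]
tcp_rot: [[0.997, -0.075, 0.001], [-0.075, -0.997, 0.002], [0.001, -0.002, -1.0]]
force: [0.4, -0.4, -0.4]
opening: 0.008
grasp_force: 0.0
```

{"api": "send_rows", "payload": {
  "plan": [
    [255, 0.013, -0.0246, 0, 0],
    [255, 0, 0, 0.03, 0],
    [255, 0, 0, 0.03, 0],
    [255, 0, 0, 0.03, 0],
    [255, 0, 0, 0.026, 0],
    [255, 0, 0, 0, 0],
    [255, 0, 0, 0, 0],
    [255, 0, 0, 0, 0]
  ]
}}

```text
time_s: 2.43
position: [0.4984, -0.136, 0.1214]
tcp_rot: [[0.997, -0.08, 0.001], [-0.08, -0.997, -0.001], [0.001, 0.001, -1.0]]
force: [-0.3, -0.1, 0.2]
opening: 0.01
grasp_force: 0.0
```

{"api": "send_rows", "payload": {
  "plan": [
    [255, 0.001, -0.0055, 0, 0],
    [255, 0, 0, 0.008, 0],
    [255, 0, 0, 0.008, 0],
    [255, 0, 0, 0, 0],
    [255, 0, 0, 0.001, 0],
    [255, 0, 0, 0.001, 0],
    [255, 0, 0, 0.001, 0],
    [255, 0, 0, 0, 0],
    [255, 0, 0, 0, 0]
  ]
}}

```text
time_s: 3.18
position: [0.4992, -0.1299, 0.1029]
tcp_rot: [[0.997, -0.08, 0.0], [-0.08, -0.997, -0.0], [0.0, 0.0, -1.0]]
force: [-2.4, 1.6, 9.6]
opening: 0.005
grasp_force: 5.1
```

```bash
python3 - <<'E'
from rig import *
import cv2
p,d=capture("scene"); cv2.imwrite("pics/s1.png",cv2.resize(p[130:290,220:420],None,fx=4,fy=4)[:600])
s=read_state(); print(s['position'],s['force'])
E
```

```text
[ 0.49921678 -0.12988284  0.10287496] [-2.19382179  0.73498357  9.03630294]
```

View pics/s1.png

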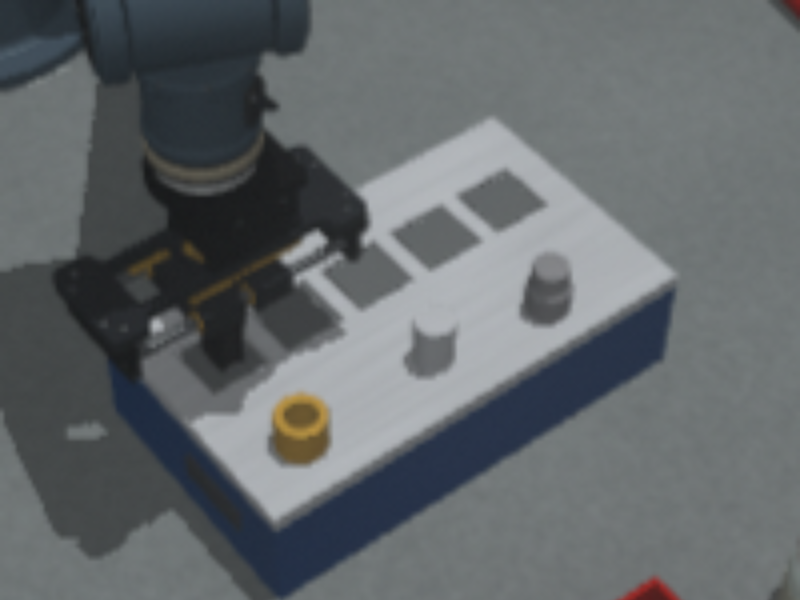

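The fingertips are centred on the right-most cap (crop px 225,360). It carries 9 N at rest height, so it is a blank and I'll try the next one.

{"api": "send_rows", "payload": {
  "plan": [
    [255, 0, 0, -0.012, 0],
    [255, 0, 0, 0, 0],
    [255, 0, -0.02, 0, 0],
    [255, 0, -0.02, 0, 0],
    [255, 0, -0.02, 0, 0],
    [255, 0, 0, 0, 0],
    [255, 0, 0, 0, 0],
    [255, 0, 0, 0.009, 0],
    [255, 0, 0, 0, 0],
    [255, 0, 0, 0.001, 0],
    [255, 0, 0, 0.001, 0],
    [255, 0, 0, 0.001, 0],
    [255, 0, 0, 0, 0],
    [255, 0, 0, 0, 0]
  ]
}}

```text
time_s: 4.4
position: [0.5038, -0.0709, 0.1029]
tcp_rot: [[0.997, -0.081, -0.0], [-0.081, -0.997, -0.0], [-0.0, 0.0, -1.0]]
force: [-3.4, 1.4, 11.8]
opening: 0.003
grasp_force: 6.3
```

The second cap is rigid too. On to the middle one.

{"api": "send_rows", "payload": {
  "plan": [
    [255, 0, 0, -0.012, 0],
    [255, 0, 0, 0, 0],
    [255, 0, -0.02, 0, 0],
    [255, 0, -0.02, 0, 0],
    [255, 0, -0.02, 0, 0],
    [255, 0, 0, 0, 0],
    [255, 0, 0, 0, 0],
    [255, 0, 0, 0.009, 0],
    [255, 0, 0, 0, 0],
    [255, 0, 0, 0.001, 0],
    [255, 0, 0, 0.001, 0],
    [255, 0, 0, 0.001, 0],
    [255, 0, 0, 0, 0],
    [255, 0, 0, 0, 0]
  ]
}}

```text
time_s: 5.57
position: [0.5091, -0.0106, 0.1016]
tcp_rot: [[0.997, -0.081, 0.001], [-0.081, -0.997, -0.0], [0.001, -0.0, -1.0]]
force: [-1.3, -1.0, 1.3]
opening: 0.007
grasp_force: 0.6
```

The middle cap is lower, at 0.1016, with only 1.3 N on it, so it seems to give. I'll press further in small steps.

{"api": "send_rows", "payload": {
  "plan": [
    [255, 0, 0, 0.001, 0],
    [255, 0, 0, 0.001, 0],
    [255, 0, 0, 0.001, 0],
    [255, 0, 0, 0.001, 0],
    [255, 0, 0, 0, 0],
    [255, 0, 0, 0, 0]
  ]
}}

```text
time_s: 6.07
position: [0.5092, -0.0105, 0.0976]
tcp_rot: [[0.997, -0.08, 0.001], [-0.08, -0.997, -0.0], [0.001, 0.0, -1.0]]
force: [-1.5, -2.9, 3.5]
opening: 0.006
grasp_force: 1.8
```

{"api": "send_rows", "payload": {
  "plan": [
    [255, 0, 0, 0.001, 0],
    [255, 0, 0, 0.0005, 0],
    [255, 0, 0, 0, 0],
    [255, 0, 0, 0, 0],
    [255, 0, 0, 0, 0],
    [255, 0, 0, 0, 0]
  ]
}}

```text
time_s: 6.57
position: [0.5091, -0.0105, 0.0961]
tcp_rot: [[0.997, -0.08, 0.0], [-0.08, -0.997, -0.0], [0.001, 0.0, -1.0]]
force: [-1.1, -3.1, 4.2]
opening: 0.004
grasp_force: 2.1
```

{"api": "send_rows", "payload": {
  "plan": [
    [255, 0, 0, -0.01, 0],
    [255, 0, 0, -0.03, 0],
    [255, 0, 0, -0.03, 0],
    [255, 0, 0, -0.03, 0],
    [255, 0, 0, -0.03, 0],
    [255, 0, 0, 0, 0],
    [255, 0, 0, 0, 0],
    [255, 0, 0, 0, 0],
    [255, 0, 0, 0, 0]
  ]
}}

```text
time_s: 7.32
position: [0.5076, -0.0097, 0.2248]
tcp_rot: [[0.997, -0.08, -0.003], [-0.08, -0.997, 0.001], [-0.003, -0.001, -1.0]]
force: [-0.0, 0.5, -0.7]
opening: 0.005
grasp_force: 0.0
```

```bash
python3 - <<'E'
from rig import *
import cv2,numpy as np
p,d=capture("scene"); q,e=capture("top")
a=cv2.resize(p[100:300,200:440],(480,400)); b=cv2.resize(q[150:270,240:400],(320,240))
im=np.zeros((400,800,3),np.uint8); im[:,:480]=a; im[:240,480:]=b
cv2.imwrite("pics/s2.png",im)
s=read_state(); print(s['time_s'],s['position'],s['force'])
E
```

```text
7.4167 [ 0.50787513 -0.00994528  0.22461783] [ 0.48067144 -0.27717095  0.07311285]
```

View pics/s2.png

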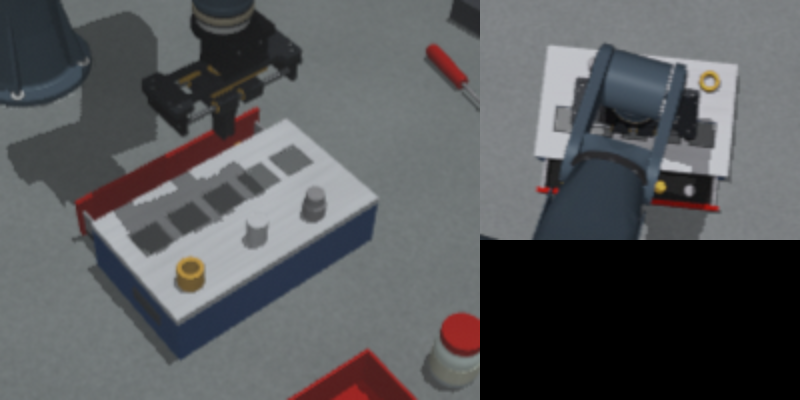

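The red drawer front is out (top crop, px 540–718, 190–208) and the loose parts haven't moved. I'll measure the extension, then hand in.

```bash
cat > m.py <<'E'
from rig import *
import cv2,numpy as np
q,e=capture("top"); c=calibration("top")
r=(q[...,2]>110)&(q[...,1]<60)&(q[...,0]<60); r[:235]=0;r[275:]=0;r[:,:260]=0;r[:,370:]=0
v,u=np.nonzero(r); a=c['rotation']@np.array([(u-c['cx'])/c['fx'],(v-c['cy'])/c['fy'],np.ones(len(u))])
P=c['xyz'][:2,None]+a[:2]*(0.075-c['xyz'][2])/a[2]
t=np.radians(-4.6); ex=np.array([np.cos(t),np.sin(t)])
x=ex@(P-np.array([[.5096],[-.0111]]))-.03
print(len(u),'drawer front x in case frame',np.percentile(x,[5,50,95]))
E
python3 m.py
```

```text
33 drawer front x in case frame [-0.15928077 -0.15571037 -0.15221301]
```

```bash
python3 -c "
from rig import *
print(hand_in())"
```

```text
the job is handed in; nothing more can be done
None
```

The middle cap was the catch: pressing it about 7 mm released the drawer, which measured roughly 52–60 mm out against the 50 mm needed. I handed the job in at about 7.5 s with the fingers clear and the loose parts and tools untouched; no verdict came back.

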